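# Lock the flow cell into the beam of the particle sizer

### The job

Put the analyser's flow cell into the laser beam and lock it there: with the fingertips, push the black knob along the L-shaped slot as far as it goes, then push it sideways to the end of the notch, and take the hand away. The knob is only pushed, never taken between the fingers, pulled up or forced; do not touch the glass cell, and leave everything else where it stands.

Things in the scene. Friction and masses are not known exactly. Their poses are not given: they have to be found in the camera images.
- analyser: Laser particle sizer, fixed to the bench. Origin on the bench, mid cell bay; x away from the robot, y left, z up; yaw within 13 deg. In its frame, mm: bay deck x -150..150, y -145..235, height 58; main housing x -172..192, y -505..-145, height 260; lens barrel at x 25, height 112, out to y -116; receiver head on the deck, x -40..90, y 155..230, height 148.
- gate: Bare steel sheet 6 mm thick over the deck, with an L-shaped slot right through. Same frame and origin as the analyser, mm: top face at height 82, x -85..60, y 0..106. Pin positions: long leg (11 wide) along x from -40 to 25 at y 55; at its far end it turns right into the notch (14 wide), from y 55 to 30 at x 21..26. Pin 8 mm thick.
- knob (a point): Centre (half-way up) of the locking pin's knob: upright black plastic cylinder, diameter 24, 26 mm high (88 to 114 mm above the bench), on the steel pin that comes up through the slot. Axes as the analyser's. Moves with the carriage along x and on its cross-slide along y.
- gate_corner (a point): Where the knob's centre is with the pin at the slot's corner (end of the long leg, carriage fully in). Fixed to the analyser: x 25, y 55, height 101 mm; axes as the analyser's.
- notch_end (a point): Where the knob's centre is with the pin at the end of the notch (locked). Fixed to the analyser: x 25, y 30, height 101 mm; axes as the analyser's.
- cell_top (a point): Middle of the top of the flow cell, 150 mm above the bench: upright steel frame 60 (x) by 24 (y) by 80 mm high with a glass window, two hose stubs 10 mm higher on top. Stands on the carriage, level in x with the knob, 115 mm right (-y) of the long leg; travels with the carriage. Not to be touched. Axes as the analyser's.
- carriage (a joint): Travel of the cell carriage along the analyser's +x, m: 0 = out, towards the robot; 0.065 = in the beam, pin at the slot's corner (hard stop at 0.0665). Moved by pushing the knob, about 3 N; stays where it is left. Starts between 0 and 0.022.
- cross_slide (a joint): Travel of the locking pin across the carriage, towards the analyser's -y (right), m: 0 = in the long leg, 0.025 = at the notch's end (hard stop at 0.0265). Moved by pushing the knob, about 3 N; stays where it is left. The slot lets it move only with the carriage in.
- locking_pin (a joint): How far the locking pin is pulled up out of the slot, m: 0 = down, as it must stay. A light spring (about 4 N) holds it down.
- beaker: Bystander: glass beaker 66 across, 85 high (mm); origin at its underside. To be left alone.
- powder_jar: Bystander: white jar 60 across, 75 high (mm); origin at its underside. To be left alone.
- wash_bottle: Bystander: white bottle 68 across, 170 high (mm); origin at its underside. To be left alone.
- spatula: Bystander: slim steel spatula 140 long, lying flat (origin at its middle) (mm); origin at its underside. To be left alone.
- mouse: Bystander: black computer mouse, 100 by 60, 34 high (mm); origin at its underside. To be left alone.
- vial_tall: Bystander: capped glass vial 26 across, 60 high, standing on the bay deck in front of the gate or behind it (mm); origin at its underside. To be left alone.
- vial_short: Bystander: capped glass vial 30 across, 45 high, standing on the bay deck in front of the gate or behind it (mm); origin at its underside. To be left alone.

How it is judged (in metres and radians):
On the way, in this order (a step that is already met when the one before it is completed fails the run):
1. the carriage is pushed in, the pin at the corner of the slot (value of joint carriage above 0.058 m and value of joint cross_slide below 0.012 m), for 0.1 s.
2. the pin is pushed across to the end of the notch (value of joint carriage above 0.058 m and value of joint cross_slide above 0.0215 m), for 0.2 s.
At the end, for the whole second after the job is handed in: The carriage is in (more than 58 of 65 mm), the pin is in the notch within 3.5 mm of its end (more than 21.5 of 25 mm across) and down in the slot (raised less than 2 mm) (all of step 2 and value of joint locking_pin below 0.002 m); the robot touches nothing.
It fails at once if the locking pin is pulled up (more than 4 mm) (value of joint locking_pin above 0.004 m).
It fails at once if the knob is taken between the fingers (horizontal distance between the grasp point and knob below 0.011 m and z of the grasp point in the frame of knob below 0.028 m and contact force between the fingers and locking_pin above 1 N).
It fails at once if the knob is forced (more than 60 N) (contact force between any of the fingers, the arm and locking_pin above 60 N).
It fails at once if the flow cell is touched (more than 1 N) (contact force between any of the fingers, the arm and flow_cell above 1 N).
It fails at once if a bystander is moved (more than 20 mm) (distance of any of vial_tall, vial_short, beaker, powder_jar, wash_bottle, spatula, mouse from where it was at the start of the episode above 0.02 m).
It also fails if it takes over 51 s, if anything falls off the work surface, if the arm or the gripper's body presses on something with over 40 N, if the wrist force passes 120 N, or if a joint passes its speed limit or range.

### The arm

A 6-joint arm with a two-finger parallel gripper is mounted at the origin on the work surface. World frame = base frame: x ahead of the robot, y to its left, z up, the work surface at z = 0. Lengths are in mm, angles in rad, forces in N, time in s.
With the tool pointing down it reaches from about 350 to 950 mm from the base axis. Payload 17.4 kg.
Tool frame: the origin (TCP) lies midway between the tips of the shut fingers; the grasp point (between the pads) lies 19 mm behind it (grip_point_offset is the z of the grasp point in the tool frame, in mm); z points along the fingers, y is the line along which they close (so a half turn about z gives the same grasp; the last joint's range is limited). The gripper opens to 93 mm and grips with 3 to 60 N. Pads are 15 mm wide; open, the fingers measure 128 mm over their backs; the gripper's body (75 mm by 188 mm) begins 65 mm behind the grasp point.
Start: joints at [1.254, 0.116, 1.442, -0, 1.584, -0.038], TCP at [185.769, 648.939, 218.646] pointing down, gripper open.
Joint ranges: [-2.83, 2.83], [-0.83, 2.19], [0.07, 2.5], [-1.14, 4.28], [0.01, 3], [-2.97, 2.97]. Speed limits (rad/s): [1.89, 1.89, 2.22, 3.14, 3.14, 3.14].

### API

Orientations are given as a unit quaternion [w, x, y, z].
In Python, from workcell import * gives the robot as it stands. The module is installed in compiled form; this text tells all that it offers.
- The arm moves only by the shell command python3 -m crank 'ROWS'. ROWS is JSON, a list of rows, each a list of 7 numbers: the turn, a rotation vector about the world's x, y, z in rad, then the shift along the world's x, y, z in mm, then the closure in counts, from 0 (fully open) to 255 (shut). In form: [[wx, wy, wz, tx, ty, tz, jaw], ...]. A call has 1 to 8 rows; each row is the pose to reach, as a shift and turn from the pose commanded when the call began; what a row does not reach only later rows make up. A row lasts 1/10 s, in which the tool goes at most 50 mm and 8.59 degrees, less where a joint would pass 70% of its speed; a pose out of reach is approached as far as the arm can. A call with a gripper value outside its range is refused whole. The fingers move at their own pace and stop on an object; the grip force is fixed at half the most. Time passes only in rows, so rows that repeat a pose let the fingers close. It gives the time, the measured TCP pose, the force, the opening and the grip force at its end, in the units of the state.
- get_state(): the state, without advancing time (a new reading comes with each control period).
- get_image(name): name is "side" or "top"; returns a dict with "frame" (384x512x3 uint8, red, green, blue), "K" (3x3 intrinsics, pixels), "origin" and "orientation" of the camera in the world. Camera axes: x right, y down, z forward; pixel columns grow to the right and rows downward; lengths in mm; the calibration is good to about 2 mm. A picture is of the moment at which its call begins. There is no depth.
- close_job(): hands the job in; it is judged then, once.
The state is a dict: "clock": time; "qpos": joint angles; "joint_vel": joint speeds; "joint_efforts": joint torques, N m; "tcp_pos": TCP position; "eef_rot": TCP orientation; "wrist_force": force on the tool from outside, world axes, zero at the start; "moment": the same for the moment, N m; "opening": finger opening in mm; "grasp_force": force on a finger pad.
Only numpy, scipy, OpenCV 4.12 (cv2) and the standard library are available. Lean on these libraries where they do the work, as an engineer would, in place of code of your own. Each camera call takes 0.05 s, during which the arm holds its last target. There are 200 camera calls.

## Working session

There is one attempt and no reset: what is moved stays moved. The work goes in short steps, Python scripts to look and compute and a shell command to move; the robot and the scene stay as the last step left them, time stands still between calls to the robot, and variables do not carry over. Pictures are saved under pics/ and viewed, at most 10 in all, crops included, and the job is handed in when it is done.

```bash
mkdir -p pics; cat > h.py <<'E'
from workcell import *
import numpy as np, cv2, json
from scipy.spatial.transform import Rotation as R
def cam(n):
    d=get_image(n); return d
def rot(d):
    q=np.array(d["orientation"],float)
    if q.size==9: return q.reshape(3,3)
    return R.from_quat(q[[1,2,3,0]]).as_matrix()
def ray(d,u,v):
    r=rot(d)@np.linalg.inv(np.array(d["K"]))@np.array([u,v,1.]); return np.array(d["origin"]),r/np.linalg.norm(r)
def onz(d,u,v,z):
    o,r=ray(d,u,v); return o+r*(z-o[2])/r[2]
def proj(d,p):
    c=rot(d).T@(np.array(p,float)-np.array(d["origin"])); c=np.array(d["K"])@c; return c[:2]/c[2]
def tri(d1,p1,d2,p2):
    o1,a=ray(d1,*p1);o2,b=ray(d2,*p2)
    s=np.linalg.lstsq(np.c_[a,-b],o2-o1,rcond=None)[0]
    x,y=o1+a*s[0],o2+b*s[1]; return (x+y)/2,np.linalg.norm(x-y)
E
python3 - <<'E'
from h import *
for n in("top","side"):
    d=cam(n); cv2.imwrite(f"pics/{n}0.png",cv2.resize(d["frame"][:,:,::-1],(768,576),interpolation=cv2.INTER_CUBIC))
    print(n,d["origin"],d["orientation"],np.array(d["K"]).tolist())
print(get_state())
E
```

```text
top [ 308.08379453  203.17463589 1161.6014648 ] [-0.05213974  0.71553889 -0.69340476  0.06689828] [[434.300063558235, 0.0, 256.2427221292486], [0.0, 434.300063558235, 193.69348967401368], [0.0, 0.0, 1.0]]
side [ 340.58665984 -635.37710314  940.85773722] [-0.37555847  0.92195897 -0.08846706  0.03348239] [[454.9005520688658, 0.0, 261.4535316208293], [0.0, 454.9005520688658, 196.5214217319388], [0.0, 0.0, 1.0]]
{'clock': 0.1, 'qpos': array([ 1.25417358e+00,  1.16436789e-01,  1.44217532e+00, -5.34550606e-05,
        1.58398458e+00, -3.78105550e-02]), 'joint_vel': array([ 1.49311915e-03, -1.52890209e-03, -6.00670016e-05,  4.81390581e-04,
        1.73177044e-03,  3.97619541e-04]), 'joint_efforts': array([ 1.54340087e-03, -7.22898459e+01, -6.23858571e+01,  7.79998605e-02,
        2.28828978e-02, -1.09934206e-04]), 'tcp_pos': array([185.74697042, 648.76169799, 217.99419856]), 'eef_rot': array([-6.21940400e-05,  1.38955313e-01,  9.90298525e-01, -4.98866060e-04]), 'wrist_force': array([-1.3923535 ,  0.2623103 , -0.54446913]), 'moment': array([-0.02916539, -0.02806015,  0.05183132]), 'grasp_force': 0.0, 'opening': 93.09509674809827}
```

View pics/top0.png

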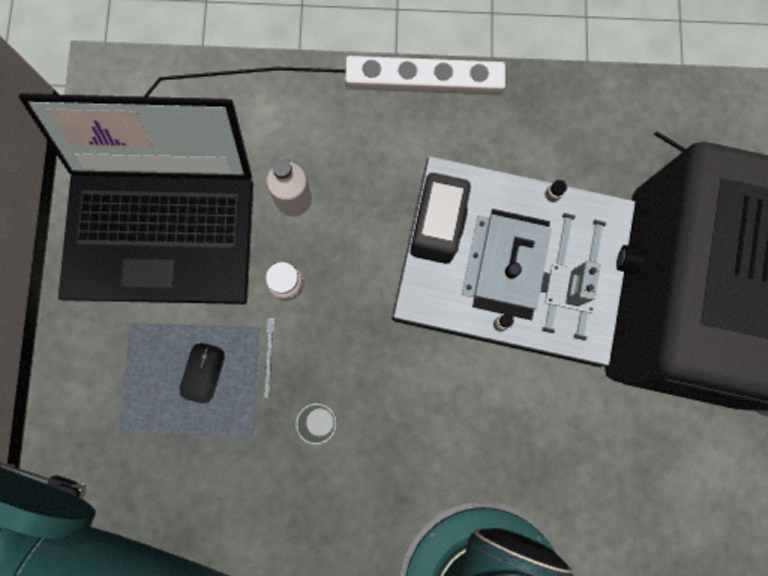

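View pics/side0.png

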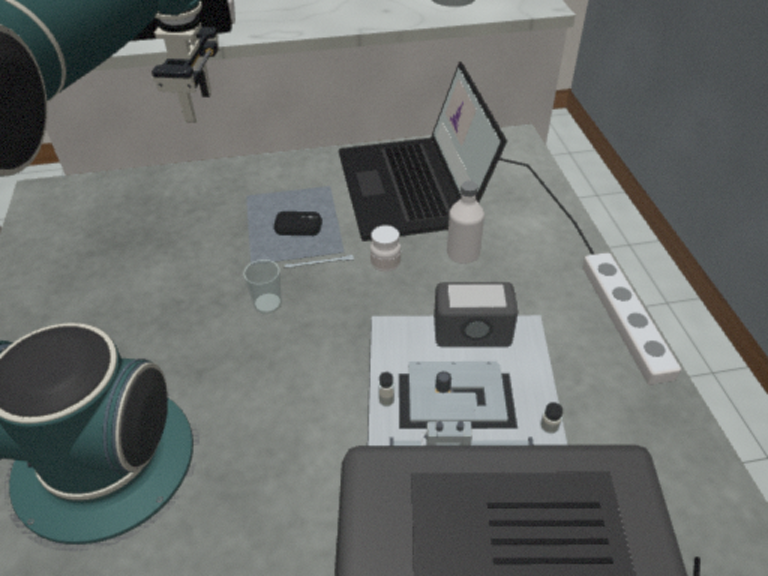

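Top view: knob at about (513,271), the slot running up to (520,240) and then right to (533,242). The deck corners are at (429,157), (635,200), (393,320) and (607,364). A vial stands in front of the gate at (504,322) and another behind it at (557,189). Side view: knob top at about (443,379). Next I refine these and fit the frame.

```bash
cat > m.py <<'E'
from h import *
def dark(d,u,v,w=16,th=60):
    g=d["frame"].max(2).astype(np.uint8); u,v=int(u),int(v)
    m=np.zeros_like(g); m[v-w:v+w,u-w:u+w]=(g[v-w:v+w,u-w:u+w]<th)*255
    n,l,s,c=cv2.connectedComponentsWithStats(m)
    return [(c[i].round(1).tolist(),s[i].tolist()) for i in range(1,n) if s[i][4]>8]
E
python3 - <<'E'
from m import *
t=cam("top");s=cam("side")
C=[(429,157),(635,200),(393,320),(607,364)]; L=[(150,235),(150,-145),(-150,235),(-150,-145)]
W=np.array([onz(t,u/1.5,v/1.5,58)[:2] for u,v in C]); L=np.array(L,float)
a=W-W.mean(0); b=L-L.mean(0)
yaw=np.arctan2((b[:,0]*a[:,1]-b[:,1]*a[:,0]).sum(),(a*b).sum())
Rm=np.array([[np.cos(yaw),-np.sin(yaw)],[np.sin(yaw),np.cos(yaw)]])
o=W.mean(0)-Rm@L.mean(0)
print("deck",W.round(1).tolist(),"yaw",np.degrees(yaw),"o",o,"res",(L@Rm.T+o-W).round(1).tolist())
print("knob top",dark(t,342,181,10)); print("knob side",dark(s,295,254,12))
for n,d,x,y in(("t",t,342,180),("s",s,308,260)):
    g=d["frame"][y-60:y+60,x-80:x+80,::-1]; cv2.imwrite(f"pics/z{n}.png",cv2.resize(g,(800,600),interpolation=cv2.INTER_CUBIC))
for p in[(25,55,101),(25,30,101),(-40,55,101),(60,0,82),(-85,0,82),(60,106,82),(-85,106,82)]:
    w=np.r_[Rm@np.array(p[:2])+o,p[2]]; print(p,w.round(1),"top",proj(t,w).round(1),"side",proj(s,w).round(1))
E
python3 -c "
import cv2,numpy as np
a=cv2.imread('pics/zt.png');b=cv2.imread('pics/zs.png')
cv2.imwrite('pics/zz.png',cv2.resize(np.vstack([a,b])[:,:],(600,600*3//2))[:600] if 0 else np.hstack([cv2.resize(a,(400,300)),cv2.resize(b,(400,300))]))"
```

```text
deck [[740.4, 110.4], [674.3, -257.6], [445.8, 166.6], [382.3, -199.3]] yaw -10.420685632343083 o [552.54277334 -89.23807657] res [[2.2, 4.4], [-0.4, -1.4], [1.7, 2.4], [-3.5, -5.4]]
knob top [([340.9, 178.6], [337, 171, 10, 15, 61])]
knob side [([294.9, 257.1], [291, 254, 9, 7, 49])]
(25, 55, 101) [587.1 -39.7 101. ] top [345.8 158.3] side [319.9 255.1]
(25, 30, 101) [582.6 -64.3 101. ] top [355.5 160.4] side [321.  264.1]
(-40, 55, 101) [523.2 -27.9 101. ] top [341.2 183. ] side [291.5 255.4]
(60, 0, 82) [ 611.6 -100.1   82. ] top [367.4 151.7] side [337.2 280. ]
(-85, 0, 82) [468.9 -73.9  82. ] top [357.8 206.1] side [272.4 280.6]
(60, 106, 82) [630.7   4.2  82. ] top [327.1 143.1] side [331.7 242.7]
(-85, 106, 82) [488.1  30.4  82. ] top [316.7 197.3] side [271.3 243.2]
```

View pics/zt.png

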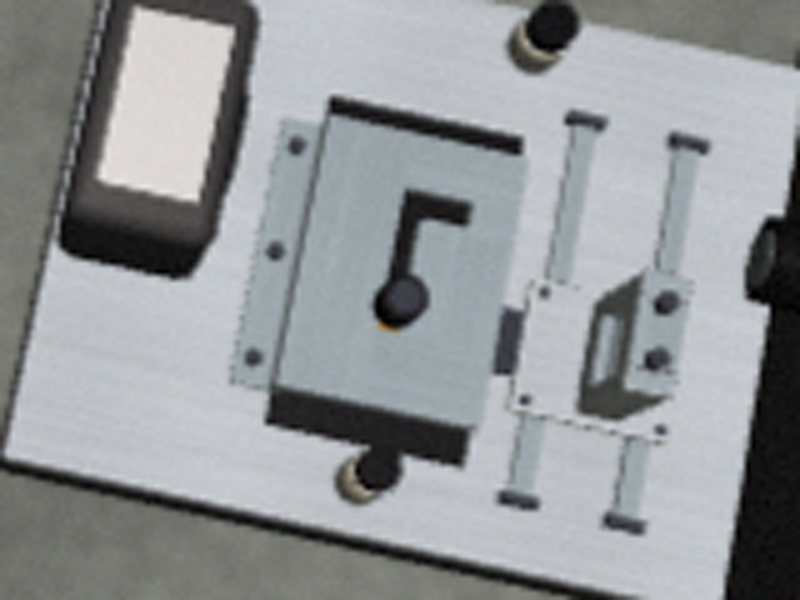

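View pics/zs.png

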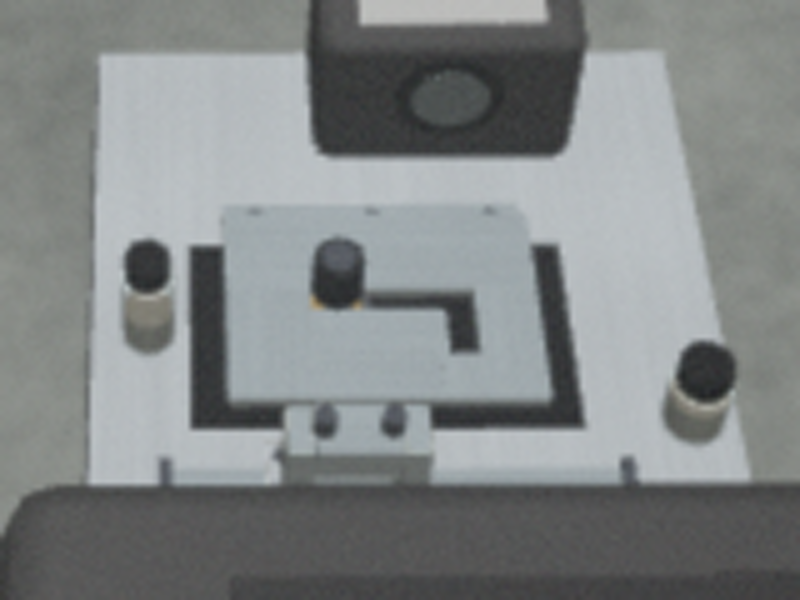

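Top crop: knob top at about (405,296), slot's far corner at (406,190), notch end at (471,212), plus the gate corners. Side crop: knob top at (341,256), slot's far corner at (474,293), notch end at (464,352). Next I triangulate.

```bash
python3 - <<'E'
from m import *
t=cam("top");s=cam("side")
ft=lambda p:((p[0]+.5)/5-.5+262,(p[1]+.5)/5-.5+120)
fs=lambda p:((p[0]+.5)/5-.5+228,(p[1]+.5)/5-.5+200)
P={}
for n,a,b in[("knobtop",(406,296),(341,256)),("gFL",(331,112),(528,207)),("gFR",(525,151),(552,402)),("gNL",(275,390),(222,207)),("gNR",(470,430),(228,402)),("slotcorner",(406,190),(474,293)),("notchFarEnd",(471,206),(478,352)),("notchNearEnd",(468,225),(452,352)),("vialFtop",(381,468),(147,257)),("cellstubF",(666,301),(394,405)),("cellstubN",(656,357),(325,405)),("headFR",None,None)]:
    if a is None: continue
    x,e=tri(t,ft(a),s,fs(b)); P[n]=x; print(n,x.round(1),"gap",round(e,1), "z82 top",onz(t,*ft(a),82).round(1)[:2],"side",onz(s,*fs(b),82).round(1)[:2])
k=["gFL","gFR","gNL","gNR"];L=np.array([(60,106),(60,0),(-85,106),(-85,0.)])
for nm,W in(("tri",np.array([P[i][:2] for i in k])),):
    a=W-W.mean(0);b=L-L.mean(0);yaw=np.arctan2((b[:,0]*a[:,1]-b[:,1]*a[:,0]).sum(),(a*b).sum())
    c,q=np.cos(yaw),np.sin(yaw);Rm=np.array([[c,-q],[q,c]]);o=W.mean(0)-Rm@L.mean(0)
    print(np.degrees(yaw),o,(L@Rm.T+o-W).round(1).tolist())
    for n in P: print(n,"local",(Rm.T@(P[n][:2]-o)).round(1))
E
```

```text
knobtop [531.5 -28.6 116.6] gap 1.6 z82 top [538.  -36.2] side [540.3  -3. ]
gFL [632.7   3.5  88.4] gap 1.5 z82 top [633.8   2.4] side [635.7   8.4]
gFR [615.7 -98.7  79.5] gap 3.1 z82 top [616.6 -98.2] side [ 613.2 -100.5]
gNL [488.1  31.5  88.4] gap 3.8 z82 top [487.2  30.5] side [491.2  36.7]
gNR [471.3 -69.6  77.1] gap 1.0 z82 top [470.1 -68.3] side [471.1 -72.8]
slotcorner [594.6 -36.4  82.5] gap 2.1 z82 top [593.7 -36.4] side [595.9 -35.8]
notchFarEnd [586.9 -69.5  83.9] gap 1.9 z82 top [586.4 -69.9] side [588.4 -68.2]
notchNearEnd [575.9 -67.6  84.6] gap 0.4 z82 top [576.3 -68.3] side [576.8 -65.9]
vialFtop [444.8 -15.1 120.4] gap 1.1 z82 top [449.3 -23.2] side [450.2  14. ]
cellstubF [ 523.1 -141.2  164.6] gap 1.7 z82 top [ 540.  -169.6] side [543.5 -88.5]
cellstubN [ 496.  -135.8  164.5] gap 1.4 z82 top [ 510.7 -163.8] side [513.3 -82.6]
-10.591700937569643 [554.48398942 -87.72765663] [[0.3, 1.9], [-2.2, -0.0], [2.3, 0.6], [-0.4, -2.5]]
knobtop local [-33.5  53.9]
gFL local [ 60.1 104. ]
gFR local [62.2  0.4]
gNL local [-87.1 105. ]
gNR local [-85.1   2.5]
slotcorner local [30.  57.9]
notchFarEnd local [28.5 23.8]
notchNearEnd local [17.3 23.7]
vialFtop local [-121.2   51.2]
cellstubF local [-21.  -58.3]
cellstubN local [-48.7 -58. ]
```

```bash
python3 -m crank '[[0,0,-0.1,10,-30,40,255],[0,0,-0.2,35,-75,60,255],[0,0,-0.3,55,-120,60,255],[0,0,-0.4,75,-165,60,255],[0,0,-0.5,95,-210,60,255],[0,0,-0.6,115,-255,60,255],[0,0,-0.7,135,-300,60,255],[0,0,-0.75,150,-334,60,255]]'; python3 -m crank '[[0,0,-0.1,20,-45,0,255],[0,0,-0.2,40,-90,0,255],[0,0,-0.3,60,-135,0,255],[0,0,-0.4,80,-180,0,255],[0,0,-0.5,100,-225,0,255],[0,0,-0.6,120,-270,0,255],[0,0,-0.7,140,-310,0,255],[0,0,-0.727,150,-334,0,255]]'
```

```text
clock: 1.1
tcp_pos: [336.2, 312.7, 278.9]
eef_rot: [0.0, 0.494, 0.87, 0.0]
wrist_force: [0.8, 0.4, -0.1]
opening: 33.3
grasp_force: 0.0
clock: 1.9
tcp_pos: [486.5, -21.9, 278.4]
eef_rot: [0.0, 0.771, 0.636, -0.0]
wrist_force: [0.5, -0.2, 0.3]
opening: 0.5
grasp_force: 0.0
```

```bash
python3 -m crank '[[0,0,0,0,1,-40,255],[0,0,0,0,2,-80,255],[0,0,0,0,3,-110,255],[0,0,0,0,3,-135,255],[0,0,0,0,3,-145,255],[0,0,0,0,3,-145,255]]'
python3 - <<'E'
from m import *
a=[]
for n,x,y in(("top",342,180),("side",308,250)):
    d=cam(n); a.append(cv2.resize(d["frame"][y-75:y+75,x-50:x+50,::-1],(400,600),interpolation=cv2.INTER_CUBIC))
cv2.imwrite("pics/a1.png",np.hstack(a))
E
```

```text
clock: 2.5
tcp_pos: [485.3, -16.1, 132.9]
eef_rot: [-0.001, 0.769, 0.639, -0.001]
wrist_force: [0.3, -0.5, 0.6]
opening: 0.5
grasp_force: 0.0
```

View pics/a1.png

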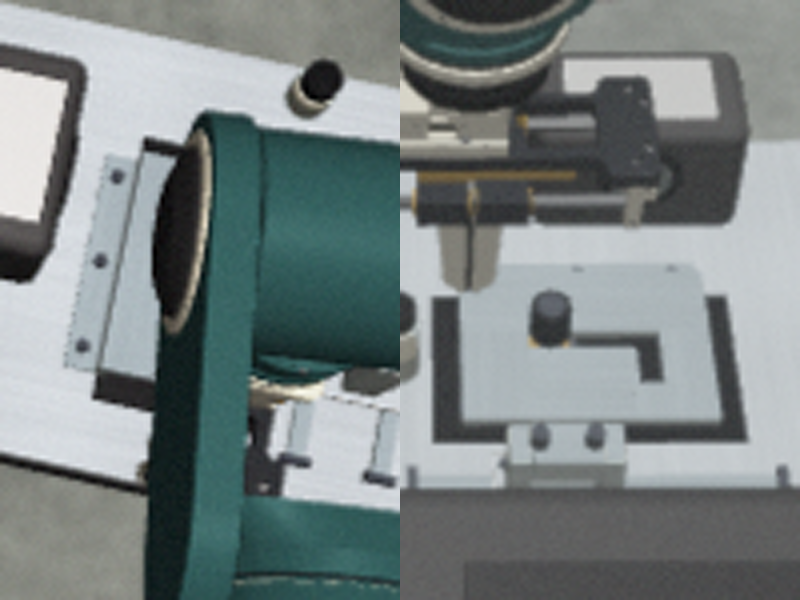

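The side view, in the right half of the picture, shows the shut fingers at (470,285), in front of the knob at (550,320) and lined up with the slot. The front vial, at the crop's left edge (405,330), is clear. Now I lower the tool and push.

```bash
python3 -m crank '[[0,0,0,0,-2,-15,255],[0,0,0,0,-2,-30,255],[0,0,0,0,-2,-40,255],[0,0,0,0,-2,-40,255]]'; python3 -m crank '[[0,0,0,5,-1,0,255],[0,0,0,10,-2,0,255],[0,0,0,15,-3,0,255],[0,0,0,20,-4,0,255],[0,0,0,25,-5,0,255],[0,0,0,30,-6,0,255]]'; python3 -m crank '[[0,0,0,5,-1,0,255],[0,0,0,10,-2,0,255],[0,0,0,15,-3,0,255],[0,0,0,20,-4,0,255],[0,0,0,25,-5,0,255],[0,0,0,30,-6,0,255]]'
python3 - <<'E'
from m import *
s=cam("side"); cv2.imwrite("pics/a2.png",cv2.resize(s["frame"][200:320,228:388,::-1],(800,600),interpolation=cv2.INTER_CUBIC))
E
```

```text
clock: 3.0
tcp_pos: [484.9, -18.0, 91.6]
eef_rot: [-0.001, 0.769, 0.639, -0.001]
wrist_force: [-0.0, -1.3, -0.4]
opening: 0.3
grasp_force: 0.0
clock: 3.6
tcp_pos: [516.1, -24.1, 93.8]
eef_rot: [-0.0, 0.769, 0.639, -0.0]
wrist_force: [-3.8, 0.6, 4.0]
opening: 0.3
grasp_force: 1.9
clock: 4.2
tcp_pos: [546.2, -30.1, 93.6]
eef_rot: [-0.0, 0.769, 0.639, -0.0]
wrist_force: [-3.1, 2.3, 2.7]
opening: 0.2
grasp_force: 1.9
```

View pics/a2.png

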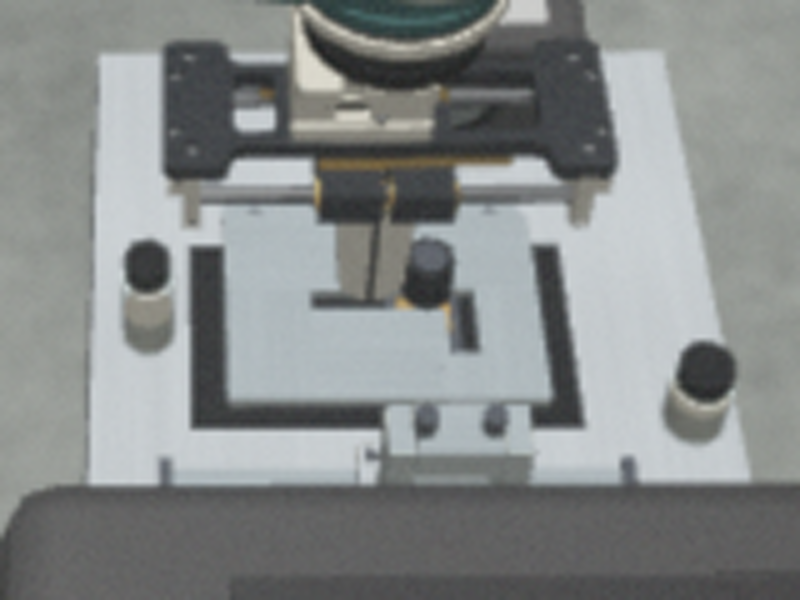

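The knob top is now at (432,252), about 42 mm further in, and it is pushing at about 4 N. About 17 mm remain, so I move on and then creep.

```bash
python3 -m crank '[[0,0,0,4,-1,0,255],[0,0,0,8,-2,0,255],[0,0,0,11,-2,0,255],[0,0,0,13,-3,0,255]]'; for i in 1; do python3 -m crank '[[0,0,0,0.5,-0.1,0,255],[0,0,0,1,-0.2,0,255],[0,0,0,1.5,-0.3,0,255],[0,0,0,1.5,-0.3,0,255]]'; done
```

```text
clock: 4.65
tcp_pos: [559.0, -33.1, 93.5]
eef_rot: [-0.0, 0.769, 0.639, -0.0]
wrist_force: [-3.2, 4.0, 0.1]
opening: 0.5
grasp_force: 1.6
clock: 5.05
tcp_pos: [560.2, -33.4, 93.6]
eef_rot: [-0.0, 0.769, 0.639, -0.0]
wrist_force: [-1.8, 0.6, -0.4]
opening: 0.3
grasp_force: 1.3
```

```bash
python3 -m crank '[[0,0,0,0.7,-0.1,0,255],[0,0,0,1.4,-0.2,0,255],[0,0,0,1.4,-0.2,0,255]]'; python3 -m crank '[[0,0,0,0.7,-0.1,0,255],[0,0,0,1.4,-0.2,0,255],[0,0,0,1.4,-0.2,0,255]]'
python3 - <<'E'
from m import *
s=cam("side"); print("knob side",dark(s,322,251,11))
E
```

```text
clock: 5.35
tcp_pos: [561.7, -33.6, 93.6]
eef_rot: [0.0, 0.769, 0.639, -0.0]
wrist_force: [-3.1, 1.0, -0.0]
opening: 0.9
grasp_force: 1.3
clock: 5.65
tcp_pos: [563.1, -33.8, 93.6]
eef_rot: [0.0, 0.769, 0.639, -0.0]
wrist_force: [-2.0, -0.0, -1.5]
opening: 0.6
grasp_force: 1.2
knob side [([320.3, 241.5], [315, 240, 12, 4, 44]), ([320.4, 257.0], [317, 254, 8, 7, 44])]
```

```bash
python3 -m crank '[[0,0,0,0.5,-0.1,0,255],[0,0,0,1,-0.2,0,255],[0,0,0,1,-0.2,0,255]]'; python3 -m crank '[[0,0,0,0.5,-0.1,0,255],[0,0,0,1,-0.2,0,255],[0,0,0,1,-0.2,0,255]]'
```

```text
clock: 6.0
tcp_pos: [564.1, -34.0, 93.6]
eef_rot: [0.0, 0.769, 0.639, -0.0]
wrist_force: [-2.4, 0.5, -1.5]
opening: 0.6
grasp_force: 1.3
clock: 6.3
tcp_pos: [565.0, -34.1, 93.6]
eef_rot: [-0.0, 0.769, 0.639, -0.0]
wrist_force: [-3.9, 1.1, -1.5]
opening: 0.6
grasp_force: 1.8
```

```bash
python3 -m crank '[[0,0,0,0.5,-0.1,0,255],[0,0,0,1,-0.2,0,255],[0,0,0,1,-0.2,0,255]]'; python3 - <<'E'
from m import *
s=cam("side"); print("knob side",dark(s,322,251,11)); cv2.imwrite("pics/a3.png",cv2.resize(s["frame"][200:320,228:388,::-1],(800,600),interpolation=cv2.INTER_CUBIC))
E
```

```text
clock: 6.6
tcp_pos: [565.6, -34.2, 93.6]
eef_rot: [-0.001, 0.769, 0.639, -0.0]
wrist_force: [-8.6, 1.5, 1.9]
opening: 0.3
grasp_force: 4.6
knob side [([321.6, 241.5], [316, 240, 12, 4, 45]), ([321.4, 257.2], [318, 254, 8, 7, 39])]
```

View pics/a3.png

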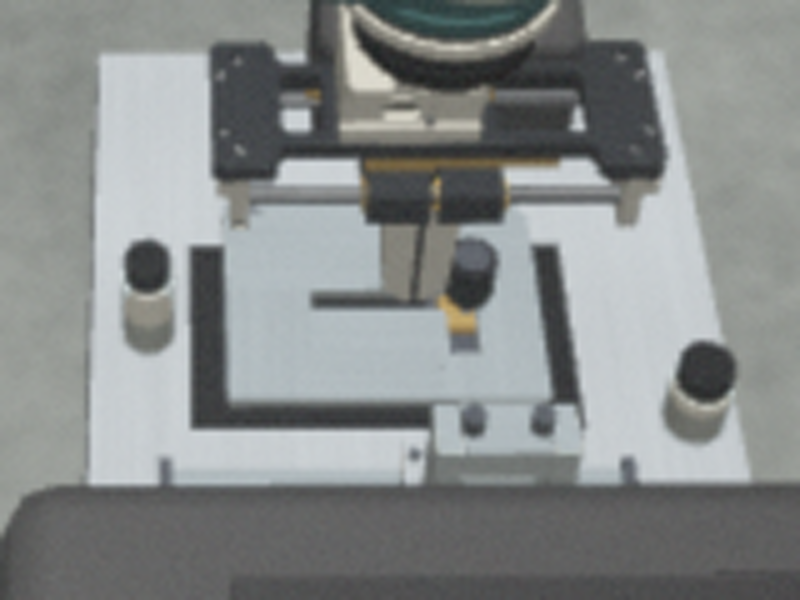

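The carriage is at its stop: knob top at (474,252), force rising to 8.6 N, the notch visible to the right at (463,330). Next I back off and go round to the left of the knob.

```bash
python3 -m crank '[[0,0,0,-6,1,0,255],[0,0,0,-12,2,0,255],[0,0,0,-9,18,0,255],[0,0,0,-6,34,0,255],[0,0,0,12,30,0,255],[0,0,0,29,27,0,255],[0,0,0,29,27,0,255],[0,0,0,29,27,0,255]]'; python3 -m crank '[[0,0,0,-0.9,-5,0,255],[0,0,0,-1.8,-10,0,255],[0,0,0,-2.7,-15,0,255],[0,0,0,-3.2,-18,0,255]]'
python3 - <<'E'
from m import *
s=cam("side"); print("knob side",dark(s,322,256,11)); cv2.imwrite("pics/a4.png",cv2.resize(s["frame"][200:320,228:388,::-1],(800,600),interpolation=cv2.INTER_CUBIC))
E
```

```text
clock: 7.45
tcp_pos: [595.0, -6.5, 93.3]
eef_rot: [-0.0, 0.769, 0.639, -0.0]
wrist_force: [0.3, 0.6, 0.6]
opening: 0.3
grasp_force: 0.0
clock: 7.85
tcp_pos: [591.5, -25.6, 93.8]
eef_rot: [-0.0, 0.77, 0.639, 0.0]
wrist_force: [-1.5, 4.9, 0.6]
opening: 0.2
grasp_force: 2.3
knob side [([321.3, 259.8], [318, 256, 8, 8, 42])]
```

View pics/a4.png

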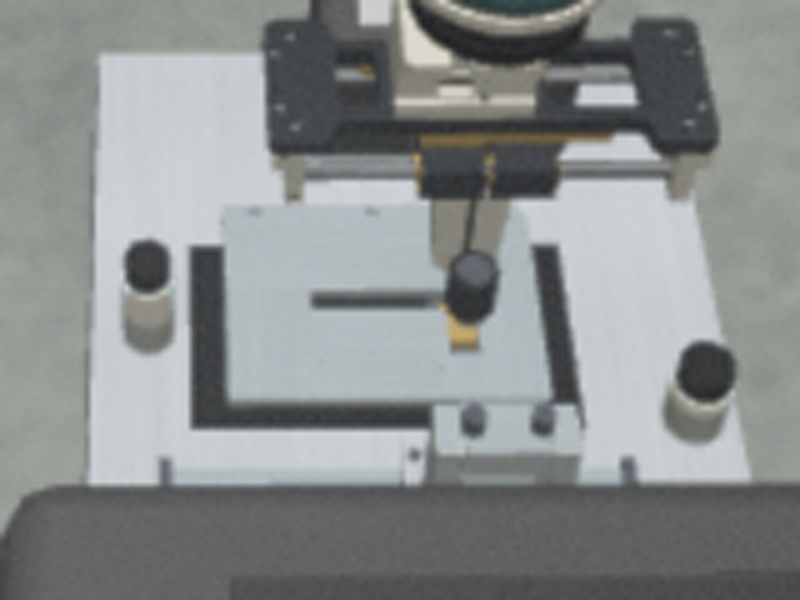

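The knob is moving across (top at (473,270), about 7 mm so far) at about 5 N. I carry on and then creep.

```bash
python3 -m crank '[[0,0,0,-0.7,-4,0,255],[0,0,0,-1.4,-8,0,255],[0,0,0,-2,-11,0,255],[0,0,0,-2.3,-13,0,255]]'; python3 -m crank '[[0,0,0,-0.1,-0.7,0,255],[0,0,0,-0.3,-1.5,0,255],[0,0,0,-0.3,-1.5,0,255]]';python3 -m crank '[[0,0,0,-0.1,-0.7,0,255],[0,0,0,-0.3,-1.5,0,255],[0,0,0,-0.3,-1.5,0,255]]'
```

```text
clock: 8.3
tcp_pos: [589.4, -38.5, 93.7]
eef_rot: [-0.0, 0.769, 0.639, 0.0]
wrist_force: [-1.9, 5.0, 1.2]
opening: 0.6
grasp_force: 2.2
clock: 8.6
tcp_pos: [589.2, -40.0, 93.6]
eef_rot: [0.0, 0.769, 0.639, -0.0]
wrist_force: [-2.0, 3.1, 0.7]
opening: 0.3
grasp_force: 1.4
clock: 8.9
tcp_pos: [589.0, -41.5, 93.7]
eef_rot: [0.0, 0.769, 0.639, -0.0]
wrist_force: [-2.0, 3.3, 0.8]
opening: 0.5
grasp_force: 1.6
```

```bash
python3 -m crank '[[0,0,0,-0.1,-0.7,0,255],[0,0,0,-0.2,-1.2,0,255],[0,0,0,-0.2,-1.2,0,255]]';python3 -m crank '[[0,0,0,-0.1,-0.5,0,255],[0,0,0,-0.2,-1,0,255],[0,0,0,-0.2,-1,0,255]]'; python3 -c "
from m import *
print(dark(cam('side'),322,259,11))"
```

```text
clock: 9.2
tcp_pos: [588.8, -42.7, 93.6]
eef_rot: [0.0, 0.769, 0.639, -0.0]
wrist_force: [-1.5, 3.3, 1.4]
opening: 0.5
grasp_force: 1.6
clock: 9.5
tcp_pos: [588.6, -43.6, 93.7]
eef_rot: [0.0, 0.769, 0.639, -0.0]
wrist_force: [-1.6, 3.3, 0.9]
opening: 0.5
grasp_force: 1.7
[([322.2, 266.6], [319, 263, 8, 7, 40])]
```

```bash
python3 -m crank '[[0,0,0,-0.1,-0.5,0,255],[0,0,0,-0.2,-1,0,255],[0,0,0,-0.2,-1,0,255]]';python3 -m crank '[[0,0,0,-0.1,-0.4,0,255],[0,0,0,-0.1,-0.7,0,255],[0,0,0,-0.1,-0.7,0,255]]'
```

```text
clock: 9.85
tcp_pos: [588.4, -44.4, 93.7]
eef_rot: [-0.0, 0.769, 0.639, 0.0]
wrist_force: [-1.7, 6.7, 0.3]
opening: 0.4
grasp_force: 2.9
clock: 10.15
tcp_pos: [588.4, -44.6, 93.7]
eef_rot: [-0.0, 0.769, 0.639, 0.001]
wrist_force: [0.4, 9.4, 1.2]
opening: 0.4
grasp_force: 4.6
```

The end stop is reached: the force has risen to 9.4 N and the TCP has stopped advancing. I back away sideways and go up.

```bash
python3 -m crank '[[0,0,0,1,6,0,255],[0,0,0,3,15,0,255],[0,0,0,4,22,0,255],[0,0,0,4,22,20,255],[0,0,0,4,22,60,255],[0,0,0,4,22,100,255],[0,0,0,4,22,140,255],[0,0,0,4,22,140,255]]'; python3 - <<'E'
from m import *
s=cam("side"); print("knob side",dark(s,322,266,11)); cv2.imwrite("pics/a5.png",cv2.resize(s["frame"][200:320,228:388,::-1],(800,600),interpolation=cv2.INTER_CUBIC))
print(get_state()["joint_vel"].round(3))
E
```

```text
clock: 10.95
tcp_pos: [593.8, -23.0, 239.8]
eef_rot: [0.003, 0.769, 0.639, 0.003]
wrist_force: [0.5, -0.4, 0.3]
opening: 0.5
grasp_force: 0.0
knob side [([322.2, 267.4], [319, 266, 8, 4, 18])]
[-0.003  0.028  0.066  0.002 -0.023 -0.002]
```

View pics/a5.png

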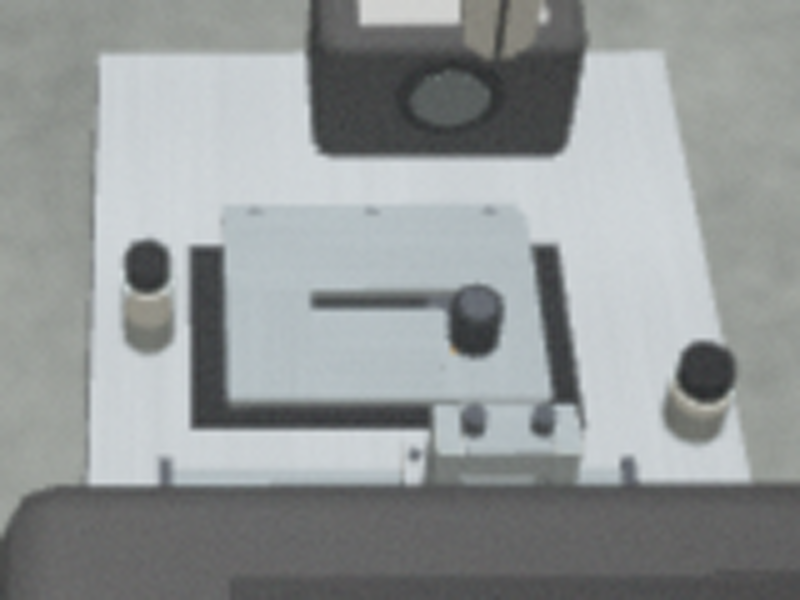

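The knob sits at the notch end (top at (476,302)), the vials are where they were, and the hand is well clear.

```bash
python3 -c "
from workcell import *
print(close_job())"
```

```text
the job is handed in; nothing more can be done
None
```

The flow cell is in the beam and the knob is pushed to the end of the notch (both stops felt at under 10 N); the hand is clear, the vials beside the gate stand as they were, and the job is handed in, but no verdict was returned.

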